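# Hold a light-sensor test box at half aperture

### The job

Lay the metal rule on top of the light-sensor test box, its graduated edge flush along the front guide rail and its zero end butted against the stop lug, and let go of it. Then take the shutter's handle, draw the shutter open against its spring to half its travel (30 mm on the rule) and finish holding it there: do not let go, for the spring would shut it. Do not disturb the rule again, nor the solder pump, the meter and the loose circuit board lying around.

Things in the scene. Friction and masses are not known exactly. Their poses are not given: they have to be found in the camera images.
- test_box: Light-sensor test box: grey metal case 120 (x) x 250 (y) x 60 mm high, fixed, turned up to 0.25 rad. Origin at the centre of its underside; +x away from the robot, +y along it to the left. On its flat deck (z = 60) two 6 mm high guide rails run along y beside the shutter. Left of the shutter, at x = 22, y = 31 to 121, lies its spring barrel (21 mm high). Deck bare in front of the front rail.
- seat_corner (a point): Deck-level corner where the front rail's outer face meets the stop lug: (-12, -101, 60) mm in the box's frame, axes as the box's. The rail face (6 mm high) runs 136 mm from here along +y; the lug, a metal block 8 mm high, reaches 2 to 36 mm from here along -x, its face looking to +y. The rule's zero corner belongs here, the rule lying to +y and -x of it.
- rule_grip (a point): Middle of the rib of the loose metal rule (120 g), a strip 36 (x) x 150 (y) x 4 mm with a full-length rib 10 mm wide, 4 to 22 mm above its underside. Point: half-way along the rib, 13 mm up, 29 mm from the edge with black graduations (+x edge; one each 5 mm). y runs from zero end to far end. It starts flat on the bench left or right of the box, turned at most 0.45 rad.
- rule_zero (a point): Corner of the rule's underside at its graduated edge and zero end: (29, -75, -13) mm from rule_grip in the rule's axes.
- rule_far (a point): Corner of the rule's underside at its graduated edge and far end: (29, 75, -13) mm from rule_grip in the rule's axes.
- shutter_grip (a point): Point in the middle of the shutter's black handle, 18 mm above the deck; axes as the box's. The handle is an upright block 12 mm thick (y) x 36 mm wide (x), top 30 mm above the deck, on a dark steel plate between the rails. Shut, it stands at (22, -67) mm in the box's frame; it moves with the shutter.
- shutter (a joint): How far the shutter is open, in m: 0 shut (its start), 0.060 fully open; it opens towards the box's +y. A spring shuts it: about 2.6 N at shut, 6.5 N at half travel (0.030), 10.4 N fully open.
- solder_pump: Blue solder pump, 22 x 165 (y) x 24 mm, loose, on the other side of the box from the rule. Origin at the centre of its underside. Leave alone.
- bench_meter: Yellow and black multimeter, 145 x 74 x 48 mm, loose, at the right of the work. Origin at the centre of its underside. Leave alone.
- spare_board: Loose green circuit board, 50 x 70 x 14 mm, at the right towards the back. Origin at the centre of its underside. Leave alone.
Not all that is in view belongs to the job. What is shaped like the part that bears rule_grip but orange is not meant.

How it is judged:
On the way:
1. The rule lies on the deck, let go, its graduated edge along the front rail and its zero end against the lug (within 3 mm at both ends; zero end within 4 mm) (x of rule_zero in the frame of seat_corner between -0.003 and 0.003 m and x of rule_far in the frame of seat_corner between -0.003 and 0.003 m and y of rule_zero in the frame of seat_corner between -0.003 and 0.004 m and z of rule_zero in the frame of seat_corner between -0.003 and 0.003 m and z of rule_far in the frame of seat_corner between -0.003 and 0.003 m and contact force between the fingers and rule below 0.2 N), for 0.3 s.
At the end, for the whole second after the job is handed in: The rule lies let go on the deck, both ends of its graduated edge within 3 mm of the front rail and its zero end within 4 mm of the lug; the shutter stands still at 30 mm open, give or take 4 mm, held there by the fingers (more than 2 N) and not by the rule (all of step 1 and value of joint shutter between 0.026 and 0.034 m and velocity of joint shutter between -0.005 and 0.005 m/s and contact force between the fingers and shutter above 2 N and contact force between rule and shutter below 0.5 N); the arm keeps its last pose, push and grip.
It fails at once if the solder pump is shifted by more than 20 mm (distance of solder_pump from where it was at the start of the episode above 0.02 m).
It fails at once if the bench meter is shifted by more than 20 mm (distance of bench_meter from where it was at the start of the episode above 0.02 m).
It fails at once if the spare board is shifted by more than 20 mm (distance of spare_board from where it was at the start of the episode above 0.02 m).
It also fails if it takes over 51 s, if anything falls off the work surface, if the arm or the gripper's body presses on something with over 40 N, if the wrist force passes 120 N, or if a joint passes its speed limit or range.

### The arm

A 6-joint arm with a two-finger parallel gripper is mounted at the origin on a cart in front of the work surface, level with it; the furniture and walls round the work are solid. World frame = base frame: x ahead of the robot, y to its left, z up, the work surface at z = 0. Lengths are in m, angles in rad, forces in N, time in s.
With the tool pointing down it reaches from about 0.35 to 0.875 m from the base axis. Payload 4.2 kg.
Tool frame: the origin (TCP) lies midway between the tips of the shut fingers; the grasp point (between the pads) lies arm.pinch_z behind it (arm.pinch_z is the distance from the TCP to the grasp point, in m); z points along the fingers, y is the line along which they close (so a half turn about z gives the same grasp; the last joint's range is limited). The gripper opens to 85 mm and grips with 20 to 120 N. Pads are 22 mm wide; open, the fingers measure 114 mm over their backs; the gripper's body (76 mm by 85 mm) begins 54 mm behind the grasp point. The pads swing forward as they close: fully open they stand 13 mm farther back than shut.
Start: joints at [1.442, 0.385, 0.008, 0, -1.194, -0.259], TCP at [0.236, 0.579, 0.231] pointing down, gripper open.
Joint ranges: [-3.14, 3.14], [-1.21, 2.06], [-1.07, 1.41], [-3.16, 2.05], [-2.99, -0.16], [-3.1, 3.1]. Speed limits (rad/s): [2.79, 2.79, 3.14, 3.14, 3.14, 3.14].

### API

Orientations are given as a rotation vector (axis times angle).
In Python, from station import arm, imaging, nets gives the robot as it stands.
- The arm moves only by the tool play_rows, never from a script. Its argument "plan" is a list of rows, each an object with "dr": the turn, a rotation vector about the world's x, y, z each as a share of 90 degrees, from -1 to 1, a list of three; "translation": the shift along the world's x, y, z each as a share of 0.25 m, from -1 to 1, a list of three; "gripper": the closure, from -1 (fully open) to 1 (shut). In form: [{"dr": [rx, ry, rz], "translation": [x, y, z], "gripper": gripper}, ...]. A call has 1 to 10 rows; each row shifts and turns the commanded pose from where the row before left it; what a row does not reach is not made up. A row lasts 1/12 s, in which the tool goes at most 41.7 mm and 7.16 degrees, less where a joint would pass 70% of its speed; a pose out of reach is approached as far as the arm can. A call with a number of a shift or a turn outside -1 to 1 is refused whole. A call with a gripper value outside its range is refused whole. The fingers move at their own pace and stop on an object; "grip_force" is the grip in N (left out, the last holds). Time passes only in rows, so rows that do not move let the fingers close. It gives the time, the measured TCP pose, the force, the opening and the grip force at its end, in the units of the state.
- arm.get_state(): the state, without advancing time (a new reading comes with each control period).
- imaging.get_image(name): name is "scene" or "top" or "wrist"; returns a dict with "image" (420x560x3 uint8, red, green, blue), "camera_matrix" (3x3 intrinsics, pixels), "D" ([k1, k2, p1, p2, k3] as OpenCV has them; the pictures are not rectified), "rvec" (rotation vector, rad) and "tvec" (3), from world to camera coordinates, as OpenCV has them; the wrist camera has in their place "hand_eye" (4x4, takes a point from camera to tool coordinates, whose origin is the TCP and whose axes are the flange's). Camera axes: x right, y down, z forward; pixel columns grow to the right and rows downward; lengths in m; the calibration is good to about 2 mm. A picture is of the moment at which its call begins: read the wrist's pose just before it. There is no depth.
- arm.finish_job(): hands the job in; it is judged then, once.
Trained networks look in a picture, given as the dict that the camera call returned (one of the last four; its "shot" number tells which), for a name from the list of things; names that differ only in an ending like _2 or _b are one class to them, and where a whole thing is asked for, a point or a joint stands for the part that bears it (a point fixed in the world has none). Each returns a list of dicts, best first, with "conf" (0 to 1); they miss things now and then, are a little off and sometimes report something else, mostly with a low value. They report only what shows in the picture. A call takes as long as a camera call. They do not tell look-alikes from the thing itself.
- nets.recognise(picture, label): "centre" ([column, row] in pixels, amid what is visible of it).
The state is a dict: "time": time; "joints": joint angles; "qd": joint speeds; "joint_efforts": joint torques, N m; "eef_pos": TCP position; "ee_rot": TCP orientation; "ft_force": force on the tool from outside, world axes, zero at the start; "torque": the same for the moment, N m; "opening": opening from 0.0 (shut) to 1.0 (fully open); "grasp_force": force on a finger pad.
Only numpy, scipy, OpenCV 4.12 (cv2) and the standard library are available. Lean on these libraries where they do the work, as an engineer would, in place of code of your own. Each camera call takes 0.05 s, during which the arm holds its last target. There are 200 camera calls.

## Working session

There is one attempt and no reset: what is moved stays moved. The work goes in short steps, Python scripts to look and compute and a tool call to move; the robot and the scene stay as the last step left them, time stands still between calls to the robot, and variables do not carry over. Pictures are saved under pics/ and viewed, at most 10 in all, crops included, and the job is handed in when it is done.

Besides the shell and the picture viewer there is one more tool, called after ">>>" as name([rows], argument=value, ...), one row to a line, values as JSON. play_rows: Moves the arm, as the interface text tells. Shift numbers are shares of 0.25 m and turn numbers shares of 90 degrees, none past 1 either way. Its arguments: {"type":"object","properties":{"plan":{"type":"array"},"grip_force":{"type":"number"}},"required":["plan"]}

```bash
mkdir -p pics; ls
python3 - <<'E'
from station import arm, imaging, nets
import cv2, numpy as np
print(arm.get_state()); print(arm.pinch_z)
ims=[]
for n in ["top","scene"]:
    p=imaging.get_image(n); cv2.imwrite(f"pics/{n}0.png",p["image"][:,:,::-1])
    print(n,p["camera_matrix"].tolist(),p["D"],p["rvec"],p["tvec"])
    for l in ["test_box","rule_grip","shutter_grip","solder_pump","bench_meter","spare_board"]:
        print(l,[(np.round(d["centre"]).tolist(),round(d["conf"],2)) for d in nets.recognise(p,l)][:3])
E
```

```text
pics
{'time': 0.0, 'joints': array([ 1.44162261e+00,  3.85537357e-01,  6.62366231e-03, -5.18278137e-04,
       -1.19400027e+00, -2.58565610e-01]), 'qd': array([ 0.00013196,  0.0019173 ,  0.00057199,  0.00162348,  0.0002654 ,
       -0.00036793]), 'joint_efforts': array([-1.36048733e-03, -3.92286301e+01,  1.88397181e+01,  4.18610215e+00,
       -4.68559083e-03, -6.92123393e-06]), 'eef_pos': array([0.23608593, 0.57805872, 0.23022947]), 'ee_rot': array([ 3.08057620e+00, -6.05132761e-01, -5.39676565e-04]), 'ft_force': array([-0.50433027,  0.26443942,  0.92003491]), 'torque': array([0.02451167, 0.00385655, 0.04595483]), 'grasp_force': 0.0, 'opening': 1.0027467780229378}
0.0187
top [[499.58701907645576, 0.0, 273.0716401434373], [0.0, 499.58701907645576, 200.8982716363833], [0.0, 0.0, 1.0]] [-0.03936845  0.          0.          0.          0.        ] [ 2.1004741  -2.14179071  0.19994006] [-0.04967766  0.56809932  1.52181163]
test_box [([235.0, 215.0], 0.67)]
rule_grip [([153.0, 234.0], 0.69)]
shutter_grip [([256.0, 202.0], 0.53)]
solder_pump [([376.0, 222.0], 0.79), ([152.0, 234.0], 0.47), ([424.0, 218.0], 0.31)]
bench_meter [([423.0, 218.0], 0.74)]
spare_board [([388.0, 185.0], 0.49)]
scene [[453.6660112952831, 0.0, 289.6598808316058], [0.0, 453.6660112952831, 203.60355899710973], [0.0, 0.0, 1.0]] [-0.09655032  0.          0.          0.          0.        ] [ 1.9008459  -0.71993802  0.44644201] [-0.46930383  0.20394183  1.31303049]
test_box [([262.0, 210.0], 0.59), ([206.0, 195.0], 0.59)]
rule_grip [([208.0, 196.0], 0.65)]
shutter_grip [([276.0, 202.0], 0.61)]
solder_pump [([337.0, 262.0], 0.81)]
bench_meter [([390.0, 286.0], 0.65)]
spare_board [([275.0, 200.0], 0.53), ([384.0, 255.0], 0.49), ([209.0, 194.0], 0.18)]
```

Run:
```python
import cv2
a=cv2.imread("pics/top0.png"); c=a[130:310,90:450]; 
cv2.imwrite("pics/top0c.png",cv2.resize(c,None,fx=2.2,fy=2.2,interpolation=cv2.INTER_CUBIC))
```

```text
(no output)
```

View pics/top0c.png

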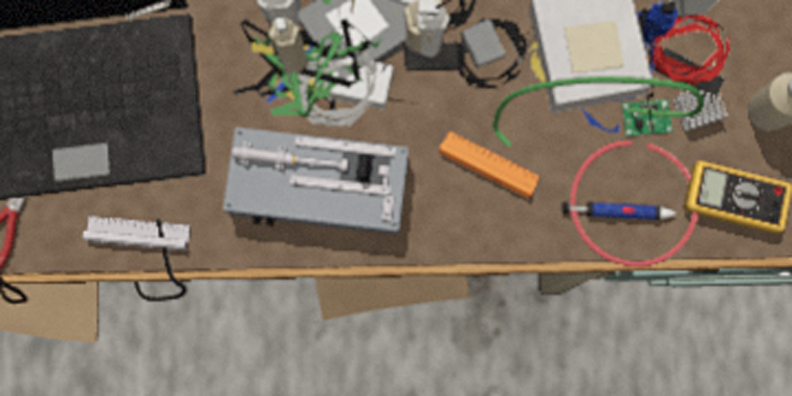

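View pics/scene0.png

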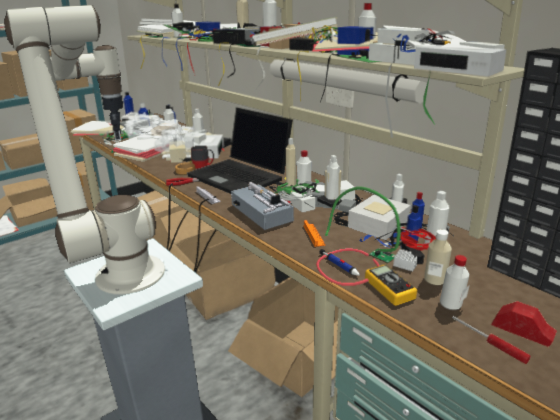

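The top view shows two rule-shaped things: a silver-white one at (153,234), left of the box, and an orange one at (312,206). The silver one, with the dark graduations, is the one meant, because the orange one is excluded. The pump is on the right, as described. A black cable appears to run near the silver rule. Next I'll take the rough positions.

```bash
cat > h.py <<'E'
from station import arm, imaging, nets
import cv2, numpy as np
from scipy.spatial.transform import Rotation as R
def pose():
    s=arm.get_state(); T=np.eye(4); T[:3,:3]=R.from_rotvec(s["ee_rot"]).as_matrix(); T[:3,3]=s["eef_pos"]; return T
def cam(name):
    """picture, world->camera rvec, tvec"""
    T=pose(); p=imaging.get_image(name)
    if name=="wrist":
        W=np.linalg.inv(T@p["hand_eye"]); p["rvec"]=cv2.Rodrigues(W[:3,:3])[0]; p["tvec"]=W[:3,3]
    return p
def unproj(p,px,z):
    u=cv2.undistortPoints(np.array(px,float).reshape(-1,1,2),p["camera_matrix"],np.array(p["D"]))[:,0]
    Rm=cv2.Rodrigues(np.array(p["rvec"],float))[0]; t=np.array(p["tvec"],float).ravel()
    c=-Rm.T@t; d=np.c_[u,np.ones(len(u))]@Rm
    return c+d*((np.broadcast_to(z,len(u))-c[2])/d[:,2])[:,None]
def proj(p,X):
    return cv2.projectPoints(np.array(X,float).reshape(-1,1,3),np.array(p["rvec"],float),np.array(p["tvec"],float),p["camera_matrix"],np.array(p["D"]))[0][:,0]
E
python3 - <<'E'
from h import *
p=cam("top")
c=lambda *q:[(90+x/2.2,130+y/2.2) for x,y in q]
print("rule",unproj(p,c((88,222),(188,230),(84,238),(187,248),(136,232)),[.005]*5).round(3))
print("box TL TR BL BR",unproj(p,c((236,130),(408,145),(227,212),(404,230)),.06).round(3))
print("handle",unproj(p,c((361,167)),.09).round(3))
print("pump",unproj(p,c((565,210),(675,213)),.012).round(3))
print("orange",unproj(p,c((447,135),(535,190)),.012).round(3))
print("edge",unproj(p,c((136,275)),0).round(3))
p=cam("wrist"); print(p["camera_matrix"][0,0],p["hand_eye"].round(3).tolist()); print(R.from_rotvec(arm.get_state()["ee_rot"]).as_matrix().round(2).tolist())
cv2.imwrite("pics/w0.png",p["image"][:,:,::-1])
E
```

```text
rule [[0.487 0.403 0.005]
 [0.472 0.256 0.005]
 [0.463 0.408 0.005]
 [0.446 0.257 0.005]
 [0.471 0.332 0.005]]
box TL TR BL BR [[ 0.609  0.178  0.06 ]
 [ 0.582 -0.069  0.06 ]
 [ 0.49   0.19   0.06 ]
 [ 0.46  -0.06   0.06 ]]
handle [[ 0.546 -0.002  0.09 ]]
pump [[ 0.49  -0.296  0.012]
 [ 0.482 -0.457  0.012]]
orange [[ 0.605 -0.127  0.012]
 [ 0.521 -0.253  0.012]]
edge [[0.408 0.332 0.   ]]
356.0101725155475 [[0.001, -0.956, -0.293, 0.074], [1.0, 0.0, 0.001, -0.0], [-0.001, -0.293, 0.956, -0.142], [0.0, 0.0, 0.0, 1.0]]
[[0.93, -0.38, -0.0], [-0.38, -0.93, 0.0], [-0.0, -0.0, -1.0]]
```

View pics/w0.png

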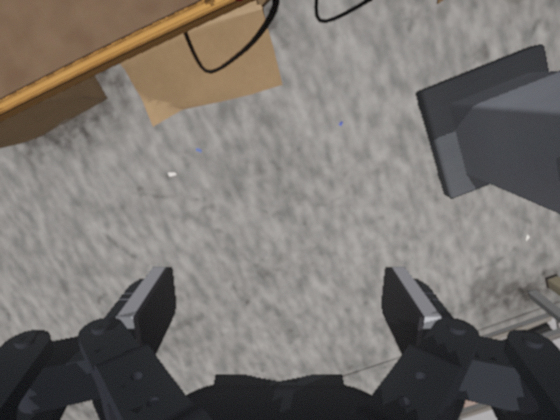

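The wrist view shows only the floor and the bench edge (top left), with image up roughly world +x. I'm moving over the silver rule with the fingers turned to close across its rib.

>>> play_rows([
  {"dr": [0,0,-0.078],"translation": [0.092,-0.097,-0.012],"gripper": -1},
  {"dr": [0,0,-0.078],"translation": [0.092,-0.097,-0.012],"gripper": -1},
  {"dr": [0,0,-0.078],"translation": [0.092,-0.097,-0.012],"gripper": -1},
  {"dr": [0,0,-0.078],"translation": [0.092,-0.097,-0.012],"gripper": -1},
  {"dr": [0,0,-0.078],"translation": [0.092,-0.097,-0.012],"gripper": -1},
  {"dr": [0,0,-0.078],"translation": [0.092,-0.097,-0.012],"gripper": -1},
  {"dr": [0,0,-0.078],"translation": [0.092,-0.097,-0.012],"gripper": -1},
  {"dr": [0,0,-0.078],"translation": [0.092,-0.097,-0.012],"gripper": -1},
  {"dr": [0,0,-0.078],"translation": [0.092,-0.097,-0.012],"gripper": -1},
  {"dr": [0,0,-0.078],"translation": [0.092,-0.097,-0.012],"gripper": -1},
])

```text
time: 1.63
eef_pos: [0.4673, 0.3348, 0.2015]
ee_rot: [-2.167, 2.274, 0.0]
ft_force: [-0.6, -0.1, 0.7]
opening: 1.003
grasp_force: 0.0
```

>>> play_rows([
  {"dr": [0,0,-0.042],"translation": [0,0,0],"gripper": -1},
  {"dr": [0,0,0],"translation": [0,0,0],"gripper": -1},
  {"dr": [0,0,0],"translation": [0,0,0],"gripper": -1},
])

```text
time: 1.88
eef_pos: [0.4665, 0.3359, 0.2014]
ee_rot: [-2.099, 2.337, 0.0]
ft_force: [-0.3, 0.4, 0.2]
opening: 1.0
grasp_force: 0.0
```

Run:
```python
from h import *
import pickle
p=cam("wrist"); s=arm.get_state(); print(s["time"],s["eef_pos"],pose()[:3,:3].round(3).tolist(),s["ft_force"],s["joints"].round(2))
pickle.dump(p,open("w1.pkl","wb"))
cv2.imwrite("pics/w1.png",cv2.resize(p["image"][:,:,::-1],(800,600),interpolation=cv2.INTER_CUBIC))
```

```text
1.9333 [0.46617073 0.33646945 0.20148387] [[-0.106, -0.994, 0.0], [-0.994, 0.106, 0.0], [-0.0, -0.0, -1.0]] [ 0.74751256  0.51116426 -0.35715671] [ 0.91  0.32 -0.16 -0.   -1.08 -1.01]
```

View pics/w1.png

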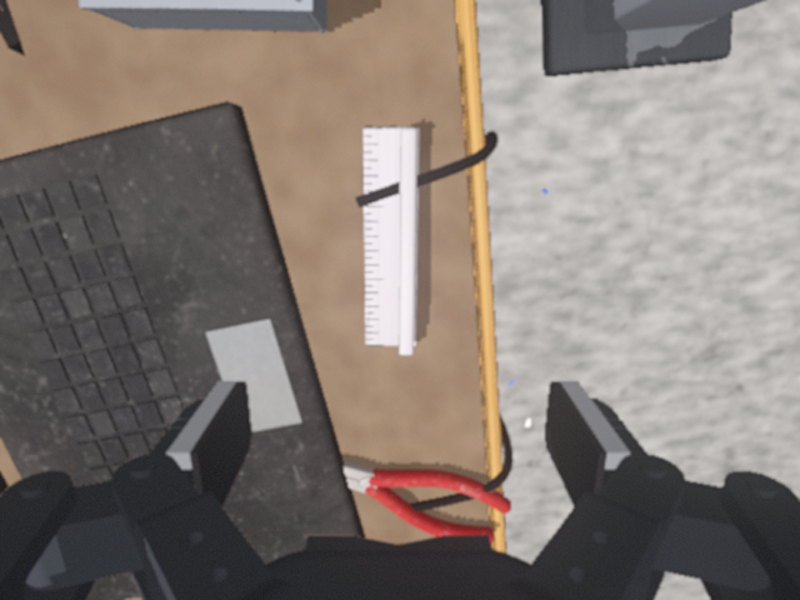

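The wrist picture shows the silver-white rule with its black graduations on the left (world +x) edge. Its zero corner is at about (363,128) and its far corner at about (366,345) in the enlarged view, with the rib at column 407. It matches the description. The pliers and laptop edge are clear of it.

```bash
cat >> h.py <<'E'
def fit_rule(p,z0,pts,names,x0):
    """pts px vs named rule points; pose (x,y,yaw) of rule_grip, underside at z0"""
    from scipy.optimize import least_squares
    L={"z":(29,-75,4),"f":(29,75,4),"zr":(-5,-75,22),"fr":(-5,75,22),"zl":(5,-75,22),"fl":(5,75,22)}
    X=np.array([L[n] for n in names])/1000
    def w(v): 
        q=R.from_euler("z",v[2]).apply(X); return q+[v[0],v[1],z0]
    r=least_squares(lambda v:(proj(p,w(v))-pts).ravel(),x0); return r.x,r.fun.reshape(-1,2)
E
python3 - <<'E'
from h import *
import pickle
p=pickle.load(open("w1.pkl","rb"))
im=p["image"].astype(int); m=((im.min(2)>150)&(im.max(2)-im.min(2)<45)).astype(np.uint8)
n,lab,st,_=cv2.connectedComponentsWithStats(m); 
m[:]=0; m[80:255,245:300]=1; m&=((im.min(2)>150)).astype(np.uint8)
for r in (95,110,160,180,200,220,235): 
    c=np.where(m[r])[0]; print(r,c.min(),c.max())
for c in (258,265,270,283,287): 
    r=np.where(m[:,c])[0]; print("col",c,r.min() if len(r) else 0,r.max() if len(r) else 0)
s=0.7
pts=np.array([(363,128),(366,346),(400,128),(418,128),(401,355),(412,355)])*s
print(fit_rule(p,0,pts,["z","f","zl","zr","fl","fr"],[.46,.33,-.1]))
E
```

```text
95 254 292
110 254 292
160 254 291
180 255 291
200 255 290
220 255 290
235 255 290
col 258 89 241
col 265 89 241
col 270 89 242
col 283 89 248
col 287 89 248
(array([ 0.45848801,  0.33183697, -0.11101502]), array([[-0.052575  , -0.13923561],
       [-0.02782045, -0.29185503],
       [ 0.49861339, -0.40942666],
       [-0.51778873, -0.34485509],
       [-1.18357551,  0.696791  ],
       [ 1.28970857,  0.7358815 ]]))
```

>>> play_rows([
  {"dr": [0,0,-0.003],"translation": [-0.016,-0.009,-0.11],"gripper": -0.2},
  {"dr": [0,0,0],"translation": [-0.016,-0.009,-0.11],"gripper": -0.2},
  {"dr": [0,0,0],"translation": [0,0,-0.11],"gripper": -0.2},
  {"dr": [0,0,0],"translation": [0,0,-0.11],"gripper": -0.2},
  {"dr": [0,0,0],"translation": [0,0,-0.11],"gripper": -0.2},
  {"dr": [0,0,0],"translation": [0,0,-0.11],"gripper": -0.2},
  {"dr": [0,0,0],"translation": [0,0,-0.06],"gripper": -0.2},
  {"dr": [0,0,0],"translation": [0,0,-0.04],"gripper": -0.2},
  {"dr": [0,0,0],"translation": [0,0,0],"gripper": -0.2},
])

```text
time: 2.68
eef_pos: [0.457, 0.3315, 0.0094]
ee_rot: [2.093, -2.338, 0.001]
ft_force: [-0.3, 0.6, -0.5]
opening: 0.602
grasp_force: 0.0
```

>>> play_rows([
  {"dr": [0,0,0],"translation": [0.006,0,0],"gripper": 1},
  {"dr": [0,0,0],"translation": [0,0,0],"gripper": 1},
  {"dr": [0,0,0],"translation": [0,0,0],"gripper": 1},
  {"dr": [0,0,0],"translation": [0,0,0],"gripper": 1},
  {"dr": [0,0,0],"translation": [0,0,0],"gripper": 1},
  {"dr": [0,0,0],"translation": [0,0,0],"gripper": 1},
  {"dr": [0,0,0],"translation": [0,0,0],"gripper": 1},
], grip_force=50)

```text
time: 3.27
eef_pos: [0.4605, 0.3325, 0.0129]
ee_rot: [-2.091, 2.34, 0.0]
ft_force: [-0.6, 0.6, 6.7]
opening: 0.097
grasp_force: 51.4
```

>>> play_rows([
  {"dr": [0,0,0],"translation": [0,0,0.1],"gripper": 1},
  {"dr": [0,0,0],"translation": [0,0,0.12],"gripper": 1},
  {"dr": [0,0,0],"translation": [0,0,0.12],"gripper": 1},
  {"dr": [0,0,0],"translation": [-0.02,-0.1,0.12],"gripper": 1},
  {"dr": [0,0,0],"translation": [-0.02,-0.1,0.12],"gripper": 1},
  {"dr": [0,0,0],"translation": [-0.02,-0.1,0.12],"gripper": 1},
  {"dr": [0,0,0],"translation": [-0.02,-0.1,0.12],"gripper": 1},
  {"dr": [0,0,0],"translation": [-0.02,-0.1,0.12],"gripper": 1},
  {"dr": [0,0,0],"translation": [-0.02,-0.1,0.12],"gripper": 1},
  {"dr": [0,0,0],"translation": [-0.02,-0.1,0.08],"gripper": 1},
])

```text
time: 4.1
eef_pos: [0.4247, 0.1554, 0.2994]
ee_rot: [-2.09, 2.34, -0.001]
ft_force: [1.4, 1.5, -0.7]
opening: 0.097
grasp_force: 50.6
```

>>> play_rows([
  {"dr": [0,0,0],"translation": [-0.02,-0.1,0],"gripper": 1},
  {"dr": [0,0,0],"translation": [0,-0.1,0],"gripper": 1},
  {"dr": [0,0,0],"translation": [0,-0.1,0],"gripper": 1},
  {"dr": [0,0,0],"translation": [0,-0.07,0],"gripper": 1},
  {"dr": [0,0,0],"translation": [0,0,0],"gripper": 1},
  {"dr": [0,0,0],"translation": [0,0,0],"gripper": 1},
  {"dr": [0,0,0],"translation": [0,0,0],"gripper": 1},
])

```text
time: 4.68
eef_pos: [0.4197, 0.0643, 0.2962]
ee_rot: [-2.092, 2.343, 0.001]
ft_force: [-0.0, 0.3, -1.2]
opening: 0.098
grasp_force: 50.6
```

Run:
```python
from h import *
import pickle
p=cam("wrist"); s=arm.get_state(); print(s["time"],s["eef_pos"],pose()[:3,:3].round(3).tolist(),s["ft_force"],s["joints"].round(2))
p["T"]=pose()
pickle.dump(p,open("w2.pkl","wb"))
cv2.imwrite("pics/w2.png",cv2.resize(p["image"][:,:,::-1],(800,600),interpolation=cv2.INTER_CUBIC))
```

```text
4.7333 [0.41976234 0.06459903 0.29615117] [[-0.112, -0.994, -0.0], [-0.994, 0.112, 0.0], [-0.0, 0.0, -1.0]] [ 0.69024751  0.66448588 -1.18887831] [ 0.54 -0.01 -0.33 -0.   -1.25 -0.65]
```

View pics/w2.png

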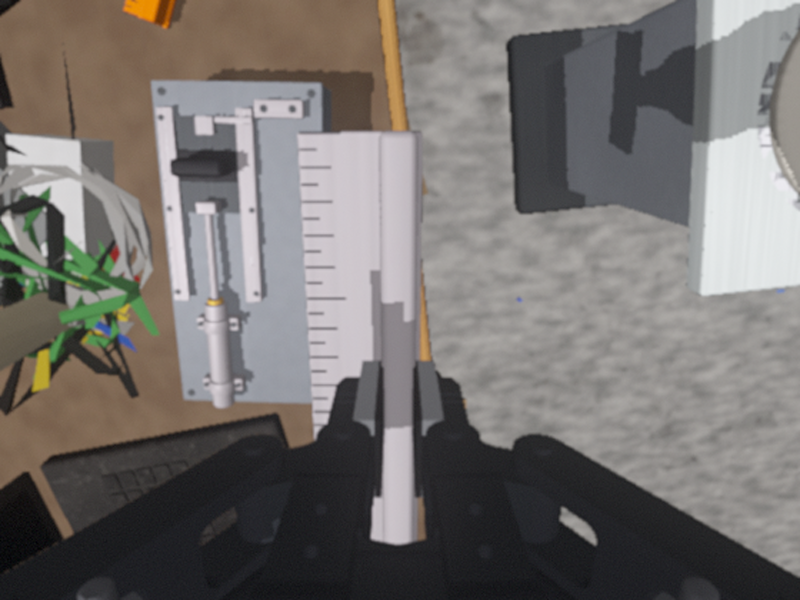

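The wrist picture shows the box with its deck corners at about (152,82), (325,82) and (184,400). The lug face runs (255,118)–(303,117), the front rail's end is at (262,301), and the handle is at (203,163). The rule in hand has its zero corner at (299,134). I'll fit both poses.

Run:
```python
from h import *
import pickle
from scipy.optimize import least_squares
p=pickle.load(open("w2.pkl","rb")); s=.7
X=np.array([(60,-125,60),(-60,-125,60),(60,125,60),(-14,-101,68),(-48,-101,68),(-12,35,66)])/1000
px=np.array([(152,82),(323,82),(184,400),(255,118),(303,117),(263,301)])*s
f=lambda v:(proj(p,R.from_euler("z",v[2]).apply(X)+[v[0],v[1],0])-px).ravel()
r=least_squares(f,[.53,.06,-.11]); b=r.x; print("box",b,r.fun.reshape(-1,2).round(2).tolist())
T=p["T"]
# rule zero end: plate corner, rib corners
pts=np.array([(298,134),(381,133),(414,133)])*s
for z0 in (.2962-.0129,.2962-.009):
    v,res=fit_rule(p,z0,pts,["z","zl","zr"],[.42,.065,-.11]); print(z0,v,res.round(2).tolist(), v[:2]-T[:2,3])
Rb=R.from_euler("z",b[2])
sc=Rb.apply([-.012,-.101,.06])+[b[0],b[1],0]; print("seat",sc)
g=Rb.apply([-.012-.029,-.101+.075,.073])+[b[0],b[1],0]; print("rule_grip goal",g)
print("handle shut",Rb.apply([.022,-.067,.078])+[b[0],b[1],0], "proj",proj(p,[Rb.apply([.022,-.067,.09])+[b[0],b[1],0]])/s)
```

```text
box [ 0.53476919  0.0638926  -0.13637043] [[-0.2, -1.11], [-0.62, 0.48], [0.84, -0.13], [-0.08, -0.67], [0.49, 0.64], [-0.34, 0.87]]
0.2833 [ 0.41846552  0.06427867 -0.11031463] [[-1.13, 0.05], [-1.92, 0.06], [2.9, -0.0]] [-0.00129682 -0.00032036]
0.2872 [ 0.41823017  0.06433844 -0.10974725] [[-2.49, 0.12], [-1.74, 0.07], [3.92, -0.0]] [-0.00153216 -0.00026059]
seat [ 0.50914984 -0.03453833  0.06      ]
rule_grip goal [0.49061518 0.04370786 0.073     ]
handle shut [ 0.54745642 -0.00547623  0.078     ] proj [[195.53180573 168.01805362]]
```

Run:
```python
from h import *
import pickle
p=pickle.load(open("w2.pkl","rb")); g=cv2.cvtColor(p["image"],cv2.COLOR_RGB2GRAY).astype(float)
def edge(rows,c0,c1,sgn):
    out=[]
    for r in rows:
        d=sgn*np.diff(g[r,c0:c1]); i=d.argmax()
        w=np.clip(d[max(i-1,0):i+2],0,None); out.append((c0+.5+(w*np.arange(max(i-1,0),max(i-1,0)+len(w))).sum()/w.sum(),r))
    return np.array(out)
def line(name,pts,z):
    q=unproj(p,pts,z); P=np.polyfit(q[:,1],q[:,0],1); res=q[:,0]-np.polyval(P,q[:,1])
    k=abs(res)<2*np.median(abs(res))+2e-4; P=np.polyfit(q[k,1],q[k,0],1)
    print(name,"yaw",-np.arctan(P[0]),"x at y=-.03,.1:",np.polyval(P,[-.03,.1]),res[k].std(), k.sum())
line("rail outer top",edge(range(90,205,3),174,190,-1),.066)
line("deck back edge",edge(range(70,270,4),104,134,1),.06)
```

```text
rail outer top yaw -0.1391796301730103 x at y=-.03,.1: [0.51067806 0.52888916] 0.00011004071614339903 38
deck back edge yaw -0.14338662728275672 x at y=-.03,.1: [0.58291464 0.60168371] 0.0006694003427118586 39
```

>>> play_rows([
  {"dr": [0,0,-0.017],"translation": [0.04,-0.009,-0.12],"gripper": 1},
  {"dr": [0,0,0],"translation": [0.04,-0.009,-0.12],"gripper": 1},
  {"dr": [0,0,0],"translation": [0.04,-0.009,-0.12],"gripper": 1},
  {"dr": [0,0,0],"translation": [0.04,-0.009,-0.12],"gripper": 1},
  {"dr": [0,0,0],"translation": [0.04,-0.009,-0.12],"gripper": 1},
  {"dr": [0,0,0],"translation": [0.04,-0.009,-0.12],"gripper": 1},
  {"dr": [0,0,0],"translation": [0.04,-0.009,-0.12],"gripper": 1},
  {"dr": [0,0,0],"translation": [0,0,0],"gripper": 1},
  {"dr": [0,0,0],"translation": [0,0,0],"gripper": 1},
])

```text
time: 5.48
eef_pos: [0.4892, 0.0486, 0.0847]
ee_rot: [2.059, -2.367, -0.002]
ft_force: [1.0, 0.4, -1.0]
opening: 0.094
grasp_force: 50.5
```

Run:
```python
from h import *
import pickle
p=cam("wrist"); s=arm.get_state(); T=pose(); print(s["time"],s["eef_pos"],"rule yaw",np.arctan2(T[1,0],T[0,0])+np.pi/2,s["ft_force"])
p["T"]=T
pickle.dump(p,open("w3.pkl","wb"))
cv2.imwrite("pics/w3.png",cv2.resize(p["image"][:,:,::-1],(800,600),interpolation=cv2.INTER_CUBIC))
```

```text
5.5333 [0.49014133 0.0490243  0.08641557] rule yaw -0.13826980270929679 [ 0.49098699 -0.41640998 -0.84523741]
```

View pics/w3.png

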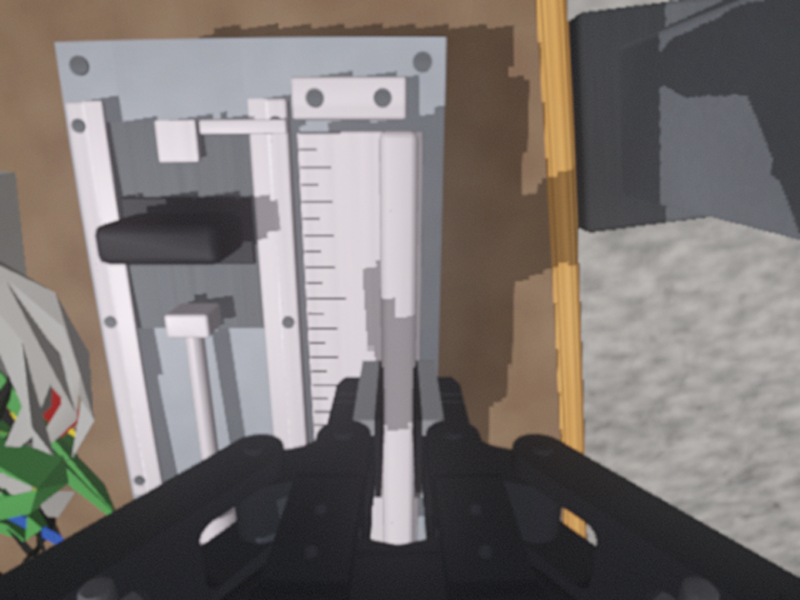

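The rule hovers just off the rail and lug: its zero corner is at (297,134), the lug face is at row 118, and the rail edge is at column 290. The gap is about 3 mm each way and the two are parallel. Lowering now.

>>> play_rows([
  {"dr": [0,0,0],"translation": [0,0,-0.024],"gripper": 1},
  {"dr": [0,0,0],"translation": [0,0,-0.012],"gripper": 1},
  {"dr": [0,0,0],"translation": [0,0,-0.008],"gripper": 1},
  {"dr": [0,0,0],"translation": [0,0,0],"gripper": 1},
  {"dr": [0,0,0],"translation": [0,0,0],"gripper": 1},
])

```text
time: 5.95
eef_pos: [0.4899, 0.0485, 0.0759]
ee_rot: [-2.061, 2.37, -0.001]
ft_force: [-0.1, -0.4, -0.8]
opening: 0.095
grasp_force: 50.5
```

>>> play_rows([
  {"dr": [0,0,0],"translation": [0,0,-0.008],"gripper": 1},
  {"dr": [0,0,0],"translation": [0,0,0],"gripper": 1},
  {"dr": [0,0,0],"translation": [0,0,0],"gripper": 1},
])

```text
time: 6.2
eef_pos: [0.4898, 0.0483, 0.0734]
ee_rot: [-2.061, 2.371, 0.0]
ft_force: [0.5, -0.7, -1.4]
opening: 0.095
grasp_force: 50.5
```

>>> play_rows([
  {"dr": [0,0,0],"translation": [0,0,-0.006],"gripper": 1},
  {"dr": [0,0,0],"translation": [0,0,0],"gripper": 1},
  {"dr": [0,0,0],"translation": [0,0,0],"gripper": 1},
])

```text
time: 6.45
eef_pos: [0.49, 0.0483, 0.0729]
ee_rot: [-2.061, 2.37, -0.001]
ft_force: [-2.9, 0.5, 7.2]
opening: 0.094
grasp_force: 51.5
```

>>> play_rows([
  {"dr": [0,0,0],"translation": [0.004,-0.001,0.002],"gripper": 1},
  {"dr": [0,0,0],"translation": [0.004,0,0],"gripper": 1},
  {"dr": [0,0,0],"translation": [0.004,-0.001,0],"gripper": 1},
  {"dr": [0,0,0],"translation": [0,0,0],"gripper": 1},
  {"dr": [0,0,0],"translation": [0,0,0],"gripper": 1},
])

```text
time: 6.87
eef_pos: [0.4921, 0.0477, 0.0729]
ee_rot: [2.06, -2.37, -0.001]
ft_force: [-4.8, 0.8, 6.1]
opening: 0.098
grasp_force: 51.6
```

>>> play_rows([
  {"dr": [0,0,0],"translation": [-0.0006,-0.004,0],"gripper": 1},
  {"dr": [0,0,0],"translation": [-0.0006,-0.004,0],"gripper": 1},
  {"dr": [0,0,0],"translation": [-0.0006,-0.004,0],"gripper": 1},
  {"dr": [0,0,0],"translation": [0,0,0],"gripper": 1},
  {"dr": [0,0,0],"translation": [0,0,0],"gripper": 1},
])

```text
time: 7.28
eef_pos: [0.4935, 0.0455, 0.0729]
ee_rot: [-2.06, 2.369, -0.001]
ft_force: [-1.2, 4.4, 5.3]
opening: 0.095
grasp_force: 51.3
```

>>> play_rows([
  {"dr": [0,0,0],"translation": [0,-0.004,0.002],"gripper": 1},
  {"dr": [0,0,0],"translation": [0,-0.004,0],"gripper": 1},
  {"dr": [0,0,0],"translation": [0,0,0],"gripper": 1},
  {"dr": [0,0,0],"translation": [0,0,0],"gripper": 1},
])

```text
time: 7.62
eef_pos: [0.4933, 0.0442, 0.0729]
ee_rot: [-2.059, 2.369, 0.0]
ft_force: [-0.7, 8.7, 3.4]
opening: 0.095
grasp_force: 51.0
```

>>> play_rows([
  {"dr": [0,0,0],"translation": [0.004,0,0],"gripper": 1},
  {"dr": [0,0,0],"translation": [0.004,0,0],"gripper": 1},
  {"dr": [0,0,0],"translation": [0,0,0],"gripper": 1},
  {"dr": [0,0,0],"translation": [0,0,0],"gripper": 1},
])

```text
time: 7.95
eef_pos: [0.4933, 0.0441, 0.0729]
ee_rot: [2.06, -2.371, -0.004]
ft_force: [-6.8, 11.1, 8.1]
opening: 0.098
grasp_force: 51.6
```

Both contacts are felt, rail and lug, within a millimetre of the prediction. I'll relax the push and let go.

>>> play_rows([
  {"dr": [0,0,0],"translation": [-0.004,0.005,0.002],"gripper": 1},
  {"dr": [0,0,0],"translation": [0,0,0],"gripper": 1},
  {"dr": [0,0,0],"translation": [0,0,0],"gripper": 0.5},
  {"dr": [0,0,0],"translation": [0,0,0],"gripper": 0.5},
  {"dr": [0,0,0],"translation": [0,0,0],"gripper": 0.5},
  {"dr": [0,0,0],"translation": [0,0,0],"gripper": 0.5},
])

```text
time: 8.45
eef_pos: [0.4932, 0.0435, 0.073]
ee_rot: [2.06, -2.371, -0.0]
ft_force: [0.3, -0.4, -0.6]
opening: 0.249
grasp_force: 0.0
```

>>> play_rows([
  {"dr": [0,0,0],"translation": [0,0,0.03],"gripper": 0.5},
  {"dr": [0,0,0],"translation": [0,0,0.08],"gripper": 0.5},
  {"dr": [0,0,0],"translation": [0,0,0.12],"gripper": 0.5},
  {"dr": [0,0,0],"translation": [0,0,0.12],"gripper": 0.5},
  {"dr": [0,0,0],"translation": [0,0,0.12],"gripper": 0.5},
  {"dr": [0,0,0],"translation": [0,0,0],"gripper": 0.5},
  {"dr": [0,0,0],"translation": [0,0,0],"gripper": 0.5},
])

```text
time: 9.03
eef_pos: [0.4943, 0.0443, 0.1932]
ee_rot: [-2.058, 2.367, -0.003]
ft_force: [-0.1, -0.1, -0.2]
opening: 0.254
grasp_force: 0.0
```

Run:
```python
from h import *
import pickle
p=cam("wrist"); s=arm.get_state(); T=pose(); print(s["time"],s["eef_pos"],s["ft_force"],s["opening"])
p["T"]=T
pickle.dump(p,open("w4.pkl","wb"))
cv2.imwrite("pics/w4.png",cv2.resize(p["image"][:,:,::-1],(800,600),interpolation=cv2.INTER_CUBIC))
```

```text
9.0833 [0.49322718 0.04400033 0.19150801] [ 0.09569102 -0.9902515  -0.29745698] 0.24888884665506986
```

View pics/w4.png

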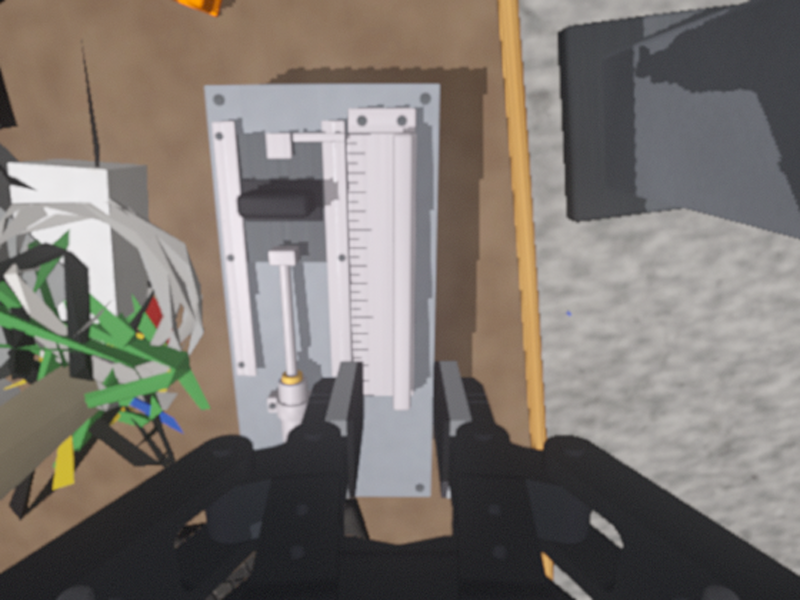

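The rule lies flush against the rail (column 347) and the lug (row 133). The handle is at about (278,203). Next I'll turn the gripper 90° and go over the handle.

>>> play_rows([
  {"dr": [0,0,-0.079],"translation": [0.022,-0.02,0],"gripper": 0.35},
  {"dr": [0,0,-0.079],"translation": [0.022,-0.02,0],"gripper": 0.35},
  {"dr": [0,0,-0.079],"translation": [0.022,-0.02,0],"gripper": 0.35},
  {"dr": [0,0,-0.079],"translation": [0.022,-0.02,0],"gripper": 0.35},
  {"dr": [0,0,-0.079],"translation": [0.022,-0.02,0],"gripper": 0.35},
  {"dr": [0,0,-0.079],"translation": [0.022,-0.02,0],"gripper": 0.35},
  {"dr": [0,0,-0.079],"translation": [0.022,-0.02,0],"gripper": 0.35},
  {"dr": [0,0,-0.079],"translation": [0.022,-0.02,0],"gripper": 0.35},
  {"dr": [0,0,-0.079],"translation": [0.022,-0.02,0],"gripper": 0.35},
  {"dr": [0,0,-0.079],"translation": [0.022,-0.018,0],"gripper": 0.35},
])

```text
time: 9.92
eef_pos: [0.5476, -0.006, 0.189]
ee_rot: [0.288, -3.124, 0.001]
ft_force: [1.0, 0.0, 0.0]
opening: 0.326
grasp_force: 0.0
```

>>> play_rows([
  {"dr": [0,0,-0.07],"translation": [0,0,0],"gripper": 0.35},
  {"dr": [0,0,-0.07],"translation": [0,0,0],"gripper": 0.35},
  {"dr": [0,0,-0.07],"translation": [0,0,0],"gripper": 0.35},
  {"dr": [0,0,0],"translation": [0,0,0],"gripper": 0.35},
  {"dr": [0,0,0],"translation": [0,0,0],"gripper": 0.35},
])

```text
time: 10.33
eef_pos: [0.5477, -0.0056, 0.1896]
ee_rot: [-0.215, -3.132, 0.001]
ft_force: [-0.4, 0.1, 0.3]
opening: 0.33
grasp_force: 0.0
```

Run:
```python
from h import *
import pickle
p=cam("wrist"); s=arm.get_state(); T=pose(); print(s["time"],s["eef_pos"],"yaw err",np.arctan2(T[1,0],T[0,0])+.139-np.pi,s["opening"])
p["T"]=T
print("pred handle px",proj(p,[[.5484,-.0055,.09]])/.7, "tcp",proj(p,[T[:3,3]])/.7,[ (d["centre"],d["conf"]) for d in nets.recognise(p,"shutter_grip")])
pickle.dump(p,open("w5.pkl","wb"))
cv2.imwrite("pics/w5.png",cv2.resize(p["image"][:,:,::-1],(800,600),interpolation=cv2.INTER_CUBIC))
```

```text
10.3833 [ 0.54779309 -0.00558896  0.18979952] yaw err 0.0018743835217689409 0.32723099146564666
pred handle px [[397.39859447 297.11152428]] tcp [[396.14269123 391.2045457 ]] [([281.7, 199.5], 0.61)]
```

View pics/w5.png

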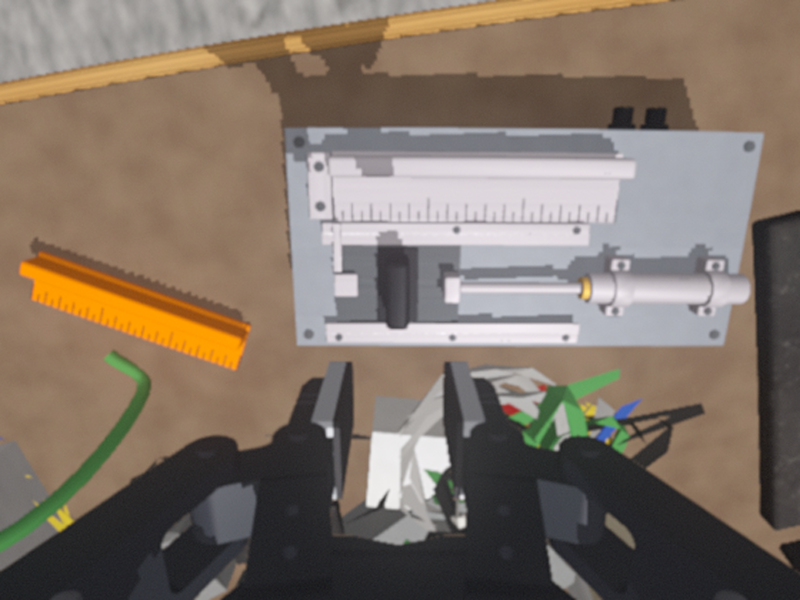

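The rule is still seated. The handle is at about (398,290), as predicted, and centred between the fingers. Descending and gripping.

>>> play_rows([
  {"dr": [0,0,0],"translation": [0.002,0,-0.09],"gripper": 0.45},
  {"dr": [0,0,0],"translation": [0,0,-0.1],"gripper": 0.45},
  {"dr": [0,0,0],"translation": [0,0,-0.1],"gripper": 0.45},
  {"dr": [0,0,0],"translation": [0,0,-0.08],"gripper": 0.45},
  {"dr": [0,0,0],"translation": [0,0,-0.05],"gripper": 0.45},
  {"dr": [0,0,0],"translation": [0,0,-0.04],"gripper": 0.45},
  {"dr": [0,0,0],"translation": [0,0,0],"gripper": 0.45},
  {"dr": [0,0,0],"translation": [0,0,0],"gripper": 0.45},
])

```text
time: 11.1
eef_pos: [0.549, -0.0054, 0.0757]
ee_rot: [-0.218, -3.134, 0.001]
ft_force: [-0.3, 0.4, 0.4]
opening: 0.272
grasp_force: 0.0
```

>>> play_rows([
  {"dr": [0,0,0],"translation": [0,0,0],"gripper": 1},
  {"dr": [0,0,0],"translation": [0,0,0],"gripper": 1},
  {"dr": [0,0,0],"translation": [0,0,0],"gripper": 1},
  {"dr": [0,0,0],"translation": [0,0,0],"gripper": 1},
  {"dr": [0,0,0],"translation": [0,0,0],"gripper": 1},
], grip_force=60)

```text
time: 11.52
eef_pos: [0.5496, -0.0057, 0.0769]
ee_rot: [0.219, 3.132, 0.0]
ft_force: [-1.0, -3.5, 4.6]
opening: 0.119
grasp_force: 62.6
```

>>> play_rows([
  {"dr": [0,0,0],"translation": [0.0017,0.012,0],"gripper": 1},
  {"dr": [0,0,0],"translation": [0.0017,0.012,0],"gripper": 1},
  {"dr": [0,0,0],"translation": [0.0017,0.012,0],"gripper": 1},
  {"dr": [0,0,0],"translation": [0.0017,0.012,0],"gripper": 1},
  {"dr": [0,0,0],"translation": [0.0017,0.012,0],"gripper": 1},
  {"dr": [0,0,0],"translation": [0.0017,0.012,0],"gripper": 1},
  {"dr": [0,0,0],"translation": [0.0017,0.012,0],"gripper": 1},
  {"dr": [0,0,0],"translation": [0.0017,0.012,0],"gripper": 1},
  {"dr": [0,0,0],"translation": [0.0017,0.012,0],"gripper": 1},
  {"dr": [0,0,0],"translation": [0.0017,0.012,0],"gripper": 1},
])

```text
time: 12.35
eef_pos: [0.5537, 0.0239, 0.0769]
ee_rot: [0.218, 3.133, -0.002]
ft_force: [-0.0, -7.6, 6.0]
opening: 0.119
grasp_force: 62.9
```

>>> play_rows([
  {"dr": [0,0,0],"translation": [0,0,0],"gripper": 1},
  {"dr": [0,0,0],"translation": [0,0,0],"gripper": 1},
  {"dr": [0,0,0],"translation": [0,0,0],"gripper": 1},
  {"dr": [0,0,0],"translation": [0,0,0],"gripper": 1},
])

```text
time: 12.68
eef_pos: [0.5537, 0.0239, 0.0769]
ee_rot: [0.218, 3.133, -0.002]
ft_force: [0.4, -6.2, 5.3]
opening: 0.118
grasp_force: 62.9
```

Run:
```python
from h import *
import pickle
p=cam("wrist"); s=arm.get_state(); T=pose(); print(s["time"],s["eef_pos"],s["ft_force"],s["opening"],s["grasp_force"])
p["T"]=T
b=np.array([.510,-.0345]); d=T[:2,3]-b; c,n=np.cos(-.139),np.sin(-.139)
print("tcp box-axes from seat",c*d[0]+n*d[1],-n*d[0]+c*d[1],"open est",-n*d[0]+c*d[1]-.034)
pickle.dump(p,open("w6.pkl","wb"))
cv2.imwrite("pics/w6.png",cv2.resize(p["image"][:,:,::-1],(800,600),interpolation=cv2.INTER_CUBIC))
```

```text
12.7333 [0.55370089 0.0238735  0.07693053] [-0.34975558 -6.7696218   6.58978667] 0.11709152628267354 62.92780816555023
tcp box-axes from seat 0.03519158365953172 0.0638653716041013 open est 0.0298653716041013
```

View pics/w6.png

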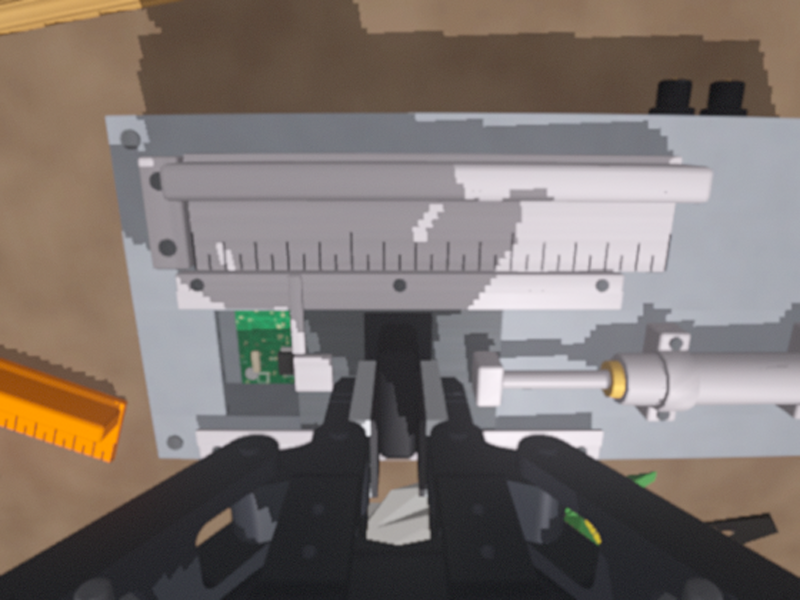

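The shutter is about 30 mm open: the TCP estimate is 29.9 mm and the pointer on the rule agrees. The outside force of about 6.8 N matches the spring at half travel. The rule is still flush at the lug (190,270) and along the rail. Handing in.

```bash
python3 -c "
from station import arm
print(arm.finish_job())"
```

```text
the job is handed in; nothing more can be done
None
```

The rule is seated against the front rail and stop lug and let go, the shutter is held at about 30 mm open in the gripper, and the job is handed in; the hand-in returned no verdict.

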